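# Set the bell batch counter to 4

### The job

Four bells make up this batch: roll the big knurled orange thumbwheel on the sloping green counter by its edge until the numeral 4 stands squarely in the middle of the counter's window, then let go of it. Leave the bells and the other loose things on the bench standing and lying where they are.

Things in the scene. Friction and masses are not known exactly. Their poses are not given: they have to be found in the camera images.
- console: Batch counter, a green box 250x220x70 mm propped up so its face slopes 28 deg; fixed. Origin on the bench under the face's middle (face centre at own (0,0,0.128) m); own z up, y to its left, x level towards its high back edge. Uphill along the face = own (0.883,0,0.469); outward normal = own (-0.469,0,0.883). Wheel in the lower half of the face, grey turret with the window in the upper half.
- wheel_centre (a point): Centre of the orange thumbwheel, on its axle, 8 mm below the face; the axle runs along uphill. Disc of 120 mm diameter, 26 mm thick along the axle, 36 ridges 1.5 mm high round its edge, smooth flat flanks. It stands out 52 mm from the face; its rim can be pinched by the flanks (67 mm clear to the turret uphill, 67 mm of bare face downhill).
- counter_wheel (a joint): Angle of wheel and digit drum (one axle), rad. Turns endlessly both ways, may read above 6.28 or below 0. Positive: right-handed about uphill, so the exposed rim moves to the console's own -y. Numeral k (0-9) is centred in the window at k x 0.6283, give or take whole turns: 4 at 2.513. No clicks; friction of 0.22 N m (4 N at the rim) holds it where it is left.
- numeral4 (a point): Centre of the numeral 4 on the white digit drum (96 mm diameter; black numerals 35 mm tall along the axle, 18 mm wide, 30 mm apart, upright for a reader at the low edge). A 24 mm shaft joins it to the wheel. 48 mm from the axle, 121.5 mm uphill of the wheel's middle.
- window (a point): Middle of the window (28 mm wide, 45 mm uphill) at the drum's surface: 121.5 mm uphill and 48 mm outward of wheel_centre. numeral4 coincides with it when the 4 is exactly centred. The turret round it is 83 mm (uphill) x 116 mm, 47 mm high off the face.
- bell1: cast bell standing mouth down, 80 mm across the mouth, 118 mm tall with a flared crown, 0.6 kg, loose; origin at the centre of its underside; a bystander
- bell2: cast bell standing mouth down, 80 mm across the mouth, 118 mm tall with a flared crown, 0.6 kg, loose; origin at the centre of its underside; a bystander
- bell3: cast bell standing mouth down, 80 mm across the mouth, 118 mm tall with a flared crown, 0.6 kg, loose; origin at the centre of its underside; a bystander
- bell4: cast bell standing mouth down, 80 mm across the mouth, 118 mm tall with a flared crown, 0.6 kg, loose; origin at the centre of its underside; a bystander
- bottle: black drinking bottle, 72 mm diameter, 200 mm tall, loose; origin at the centre of its underside; a bystander
- brush: hand brush lying along its own x axis, about 200 mm long, loose; a bystander
- ingot: yellow bronze ingot 150 x 55 x 40 mm lying along its own x, loose; origin under its centre; a bystander

How it is judged:
At the end, for the whole second after the job is handed in: The numeral 4 is centred in the window within 8 mm round the drum (0.167 rad, a little over a quarter of a digit step) and the wheel is at rest (distance between numeral4 and window below 0.008 m and velocity of joint counter_wheel between -0.05 and 0.05 rad/s); the robot touches nothing.
It fails at once if a bell or the bottle is pushed more than 30 mm or tipped over (distance of any of bell1, bell2, bell3, bell4, bottle from where it was at the start of the episode above 0.03 m or angle between any of bell1, bell2, bell3, bell4, bottle's own z axis and vertical above 0.5 rad).
It fails at once if the brush or the ingot is pushed more than 30 mm (distance of any of brush, ingot from where it was at the start of the episode above 0.03 m).
It also fails if it takes over 62 s, if anything falls off the work surface, if the arm or the gripper's body presses on something with over 40 N, if the wrist force passes 120 N, or if a joint passes its speed limit or range.

### The arm

A 6-joint arm with a two-finger parallel gripper is mounted at the origin on the work surface. World frame = base frame: x ahead of the robot, y to its left, z up, the work surface at z = 0. Lengths are in m, angles in rad, forces in N, time in s.
With the tool pointing down it reaches from about 0.325 to 1 m from the base axis. Payload 5.1 kg.
Tool frame: the origin (TCP) lies on the centre line of the jaws, within the pads' length; the fingertips stand robot.tip_reach ahead of it and the grasp point (between the pads) lies 6 mm ahead of it (robot.tip_reach is the distance from the TCP to the fingertips, in m); z points along the fingers, x is the direction in which the jaws open and shut, and the axes are right-handed (so a half turn about z gives the same grasp; the last joint's range is limited). The gripper opens to 85 mm and grips with 20 to 120 N. Pads are 22 mm wide; open, the fingers measure 114 mm over their backs; the gripper's body (76 mm by 85 mm) begins 54 mm behind the grasp point. The pads swing forward as they close: fully open they stand 13 mm farther back than shut.
Start: joints at [1.066, 0.124, 1.65, -0, 1.367, -0.083], TCP at [0.266, 0.593, 0.217] pointing down, gripper open.
Joint ranges: [-2.61, 2.61], [-1.02, 2.33], [0.03, 2.71], [-1.35, 4.49], [0.32, 2.68], [-2.91, 2.91]. Speed limits (rad/s): [2.57, 2.57, 3.14, 3.14, 3.14, 3.14].

### API

Orientations are given as a rotation vector (axis times angle).
In Python, from bench import robot gives the robot as it stands.
- The arm moves only by the tool arm_command, never from a script. Its argument "increments" is text: rows parted by semicolons, each of 4 numbers parted by spaces: the shift along the world's x, y, z each as a share of 3 cm, from -1 to 1, then the turn about the world's z as a share of 5 degrees, from -1 to 1. A call has 1 to 20 rows; each row shifts and turns the commanded pose from where the row before left it; what a row does not reach is not made up. A row lasts 1/10 s, in which the tool goes at most 50 mm and 8.59 degrees, less where a joint would pass 70% of its speed; a pose out of reach is approached as far as the arm can. A call with a number of a shift or a turn outside -1 to 1 is refused whole. A call with a gripper value outside its range is refused whole. "jaw" is the closure, from -1 (fully open) to 1 (shut), set as the call begins (left out, the last holds). The fingers move at their own pace and stop on an object; "force" is the grip in N (left out, the last holds). Time passes only in rows, so rows that do not move let the fingers close. It gives the time, the measured TCP pose, the force and the opening at its end, in the units of the state.
- robot.read_state(): the state, without advancing time (a new reading comes with each control period).
- robot.camera(name): name is "scene" or "top" or "wrist"; returns the picture (400x640x3 uint8, blue, green, red); there is no depth.
- robot.camera_params(name): a dict with "fx", "fy", "cx", "cy" (pixels), "dist" ([k1, k2, p1, p2, k3] as OpenCV has them; the pictures are not rectified), "xyz" and "rotation" of the camera in the world. Camera axes: x right, y up, looking along -z (the intrinsics and any distortion apply to the point x, -y, -z); pixel columns grow to the right and rows downward; lengths in m; the calibration is good to about 2 mm. A picture is of the moment at which its call begins: read the wrist's pose just before it. camera_params takes no time and is no camera call; for the wrist camera it gives the pose at the moment of the call.
- robot.finish_job(): hands the job in, once; it reports no verdict.
The state is a dict: "time_s": time; "qpos": joint angles; "joint_vel": joint speeds; "joint_efforts": joint torques, N m; "tcp_pos": TCP position; "ee_rot": TCP orientation; "ft_force": force on the tool from outside, world axes, zero at the start; "torque": the same for the moment, N m; "finger_gap": finger opening in m.
Only numpy, scipy, OpenCV 4.12 (cv2) and the standard library are available. Lean on these libraries where they do the work, as an engineer would, in place of code of your own. Each camera call takes 0.05 s, during which the arm holds its last target. There are 200 camera calls.

## Working session

There is one attempt and no reset: what is moved stays moved. The work goes in short steps, Python scripts to look and compute and a tool call to move; the robot and the scene stay as the last step left them, time stands still between calls to the robot, and variables do not carry over. Pictures are saved under pics/ and viewed, about 8 in all and at most 12, crops included, and the job is handed in when it is done.

Besides the shell and the picture viewer there is one more tool, called after ">>>" as a command line: name --argument value ..., lists and objects as JSON in quotes. arm_command: Moves the arm, as the interface text tells. Its arguments: {"type":"object","properties":{"increments":{"type":"string"},"jaw":{"type":"number"},"force":{"type":"number"}},"required":["increments"]}

```bash
ls; mkdir -p pics
python3 - <<'E'
from bench import robot
import cv2,numpy as np
print(robot.tip_reach, robot.read_state())
for n in("scene","top"):
    cv2.imwrite(f"pics/{n}0.png",robot.camera(n)); print(n,robot.camera_params(n))
E
```

```text
pics
0.025 {'time_s': 0.0, 'qpos': array([ 1.06639033e+00,  1.24525554e-01,  1.65169015e+00,  1.66459106e-05,
        1.36749026e+00, -8.26197173e-02]), 'joint_vel': array([ 0.00054416, -0.00050895, -0.00049396, -0.00125488,  0.00228921,
        0.00080959]), 'joint_efforts': array([ 7.51307061e-05, -4.23603809e+01, -3.65457559e+01, -1.67949438e-04,
        7.11100933e-03,  3.79121268e-07]), 'tcp_pos': array([0.26582546, 0.59245218, 0.21603027]), 'ee_rot': array([ 2.63642165,  1.70666244, -0.00293718]), 'ft_force': array([0.38143528, 0.67025732, 0.287899  ]), 'torque': array([-0.02229173,  0.01664209, -0.00692349]), 'finger_gap': 0.0857289729703992}
scene {'fx': 517.4343442551776, 'fy': 517.4343442551776, 'cx': 320.7535126385548, 'cy': 202.87142114575352, 'dist': array([0.00992376, 0.        , 0.        , 0.        , 0.        ]), 'xyz': array([ 1.35964474, -0.61405795,  1.28824382]), 'rotation': array([0.70105718, 0.36494519, 0.95088418])}
top {'fx': 427.7099766038523, 'fy': 427.7099766038523, 'cx': 323.84577921392474, 'cy': 195.37974025394323, 'dist': array([-0.10776653,  0.        ,  0.        ,  0.        ,  0.        ]), 'xyz': array([0.39400048, 0.01778806, 1.42795559]), 'rotation': array([ 0.04056371, -0.05383851, -1.56652501])}
```

View pics/scene0.png

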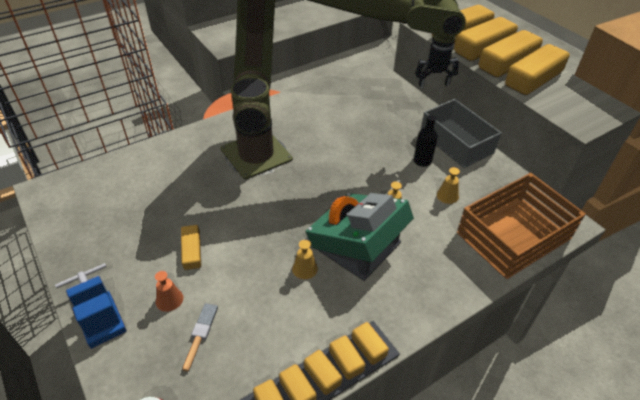

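View pics/top0.png

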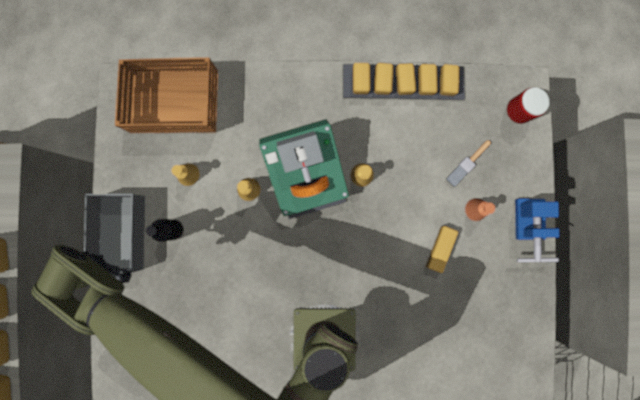

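The top view shows the console at about (303,167), with its uphill side facing +x, the wheel at (310,187) and bells at (247,188), (363,174) and (185,173). I'll crop in to find the face corners.

Run:
```python
import cv2,numpy as np
t=cv2.imread("pics/top0.png"); s=cv2.imread("pics/scene0.png")
for n,i in(("top",t),("scene",s)):
    h=cv2.cvtColor(i,cv2.COLOR_BGR2HSV)
    m=cv2.inRange(h,(60,90,30),(90,255,255)); 
    c=max(cv2.findContours(m,0,2)[0],key=cv2.contourArea)
    c=cv2.convexHull(c); print(n,cv2.approxPolyDP(c,4,True)[:,0].tolist())
a=cv2.resize(t[110:225,250:355],None,fx=5,fy=5,interpolation=2)
cv2.imwrite("pics/c0.png",a)
```

```text
top [[326, 121], [346, 191], [339, 199], [288, 214], [280, 206], [261, 140]]
scene [[412, 217], [369, 261], [314, 247], [307, 232], [327, 212], [398, 200], [407, 202]]
```

View pics/c0.png

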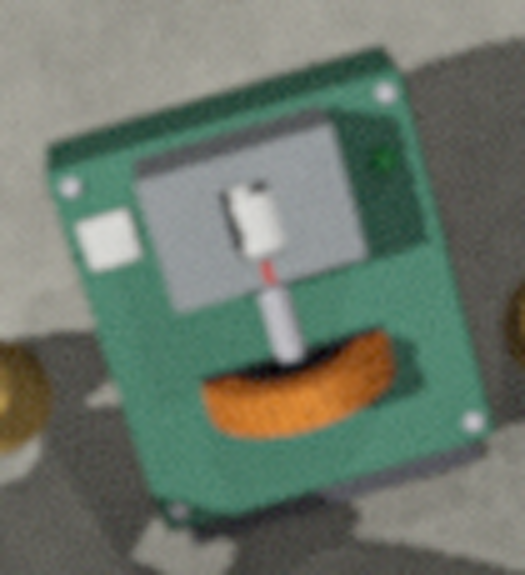

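The crop shows the face corners at roughly (55,172), (395,70), (492,428) and (165,525), with the wheel low on the face. I'll fit x, y and yaw from those.

```bash
cat > h.py <<'E'
import cv2,numpy as np
from scipy.spatial.transform import Rotation as R
from scipy.optimize import least_squares
U=np.array([.883,0,.469]);N=np.array([-.469,0,.883]);Y=np.array([0,1.,0])
def proj(P,c):
    q=(np.atleast_2d(P)-c["xyz"])@R.from_rotvec(c["rotation"]).as_matrix()*[1,-1,-1]
    K=np.array([[c["fx"],0,c["cx"]],[0,c["fy"],c["cy"]],[0,0,1]])
    return cv2.projectPoints(q,np.zeros(3),np.zeros(3),K,c["dist"])[0][:,0]
def ray(px,c):
    K=np.array([[c["fx"],0,c["cx"]],[0,c["fy"],c["cy"]],[0,0,1]])
    u=cv2.undistortPoints(np.array([[px]],float),K,c["dist"])[0,0]
    return c["xyz"],R.from_rotvec(c["rotation"]).as_matrix()@[u[0],-u[1],-1]
def wld(own,p): # p=x,y,yaw
    return R.from_euler("z",p[2]).apply(own)+[p[0],p[1],0]
E
python3 - <<'E'
from h import *
from bench import robot
c=robot.camera_params("top")
px=np.array([(55,172),(395,70),(492,428),(165,525)])/5+[250,110]
own=np.array([[0,0,.128]+.110*a*U+.125*b*Y for a,b in((1,1),(1,-1),(-1,-1),(-1,1))])
r=least_squares(lambda p:(proj(wld(own,p),c)-px).ravel(),[.6,.07,.2])
print(r.x,r.fun.round(1))
p=r.x
# wheel centre guess: downhill w, print projections of rim top & wheel pos
for w in(.05,.055,.06,.065):
    wc=np.array([0,0,.128])-w*U-.008*N
    print(w,wld(wc,p),((proj(wld(np.array([wc+.06*N,wc+.052*N-.013*U,wc+.05*N+.1215*U, wc+.06*(N*.2+Y*.98), wc+.06*(.2*N-Y*.98)]),p),c)-[250,110])*5).round().tolist())
for n,(u,v),z in(("b",(363,172),.1),("b",(247,186),.1),("b",(184,171),.1)):
    o,d=ray((u,v),c);print((o+d*(z-o[2])/d[2]).round(3))
E
```

```text
[0.54778005 0.06265163 0.29263932] [-5.8  4.9  7.4  1.5  4.3 -5.  -6.  -1.9]
0.05 [0.50909954 0.0509976  0.097486  ] [[310.0, 408.0], [314.0, 422.0], [253.0, 218.0], [209.0, 405.0], [392.0, 351.0]]
0.055 [0.50487224 0.04972396 0.095141  ] [[312.0, 415.0], [316.0, 429.0], [256.0, 225.0], [212.0, 412.0], [394.0, 358.0]]
0.06 [0.50064494 0.04845032 0.092796  ] [[314.0, 423.0], [318.0, 436.0], [258.0, 233.0], [214.0, 419.0], [395.0, 365.0]]
0.065 [0.49641764 0.04717668 0.090451  ] [[316.0, 430.0], [320.0, 443.0], [260.0, 241.0], [216.0, 426.0], [397.0, 372.0]]
[ 0.548 -0.115  0.1  ]
[0.502 0.247 0.1  ]
[0.549 0.448 0.1  ]
```

Residuals of about 6 px suggest that the 250 mm runs uphill, so I'll swap the dimensions.

Run:
```python
from h import *
from bench import robot
c=robot.camera_params("top")
px=np.array([(55,172),(395,70),(492,428),(165,525)])/5+[250,110]
own=np.array([[0,0,.128]+.125*a*U+.110*b*Y for a,b in((1,1),(1,-1),(-1,-1),(-1,1))])
r=least_squares(lambda p:(proj(wld(own,p),c)-px).ravel(),[.6,.07,.2])
print(r.x,r.fun.round(1))
p=r.x
for w in(.05,.055,.06,.065):
    wc=np.array([0,0,.128])-w*U-.008*N
    print(w,wld(wc,p),((proj(wld(np.array([wc+.06*N,wc+.052*N-.013*U,wc+.048*N+.1215*U, wc+.06*(N*.2+Y*.98), wc+.06*(.2*N-Y*.98)]),p),c)-[250,110])*5).round().tolist())
```

```text
[0.54628188 0.06228958 0.29203849] [-2.3 -0.8  1.4 -1.4  1.   1.   0.   1.3]
0.05 [0.50759437 0.05065879 0.097486  ] [[310.0, 410.0], [314.0, 424.0], [254.0, 219.0], [210.0, 407.0], [392.0, 353.0]]
0.055 [0.50336631 0.04938769 0.095141  ] [[312.0, 418.0], [316.0, 431.0], [256.0, 227.0], [212.0, 414.0], [394.0, 361.0]]
0.06 [0.49913824 0.04811659 0.092796  ] [[314.0, 425.0], [318.0, 439.0], [258.0, 235.0], [214.0, 421.0], [396.0, 368.0]]
0.065 [0.49491018 0.04684549 0.090451  ] [[317.0, 432.0], [320.0, 446.0], [261.0, 242.0], [217.0, 428.0], [398.0, 375.0]]
```

>>> arm_command --increments "0 0 1 0; 0 0 1 0; 0 0 1 0; 0 0 1 0; 0.3 -1 0.4 -0.98; 0.3 -1 0 -0.98; 0.3 -1 0 -0.98; 0.3 -1 0 -0.98; 0.3 -1 0 -0.98; 0.3 -1 0 -0.98; 0.3 -1 0 -0.98; 0.3 -1 0 -0.98; 0.3 -1 0 -0.98; 0.3 -1 0 -1" --jaw -0.3

```text
time_s: 1.5
tcp_pos: [0.3561, 0.2917, 0.3488]
ee_rot: [3.109, 0.452, -0.001]
ft_force: [-0.6, -0.6, -0.2]
finger_gap: 0.0555
```

>>> arm_command --increments "0.4 -1 0 0; 0.4 -1 0 0; 0.4 -1 0 0; 0.4 -1 0 0; 0.4 -1 0 0; 0.4 -1 0 0; 0.4 -1 0 0; 0.4 -0.7 0 0;0 0 0 0;0 0 0 0;0 0 0 0"

```text
time_s: 2.6
tcp_pos: [0.4518, 0.0627, 0.3491]
ee_rot: [-3.108, -0.458, 0.001]
ft_force: [0.1, -0.5, 0.1]
finger_gap: 0.0557
```

Run:
```python
from h import *
from bench import robot
s=robot.read_state();print(s["tcp_pos"],s["ee_rot"],s["finger_gap"],s["time_s"],s["qpos"])
c=robot.camera_params("wrist");i=robot.camera("wrist");print(c)
cv2.imwrite("pics/w0.png",i)
```

```text
[0.45177534 0.0626853  0.34914979] [-3.10755955e+00 -4.58374712e-01  5.11939710e-04] 0.05567653600768789 2.6 [ 1.98504920e-02 -3.64999525e-01  1.87838017e+00  3.65303763e-04
  1.62858700e+00 -2.73022709e-01]
{'fx': 305.5520045378299, 'fy': 305.5520045378299, 'cx': 328.0726185124307, 'cy': 203.22348488030332, 'dist': array([-0.00569294,  0.        ,  0.        ,  0.        ,  0.        ]), 'xyz': array([0.43003542, 0.13735271, 0.50522549]), 'rotation': array([-0.30787028, -0.04532469,  0.28996886])}
```

View pics/w0.png

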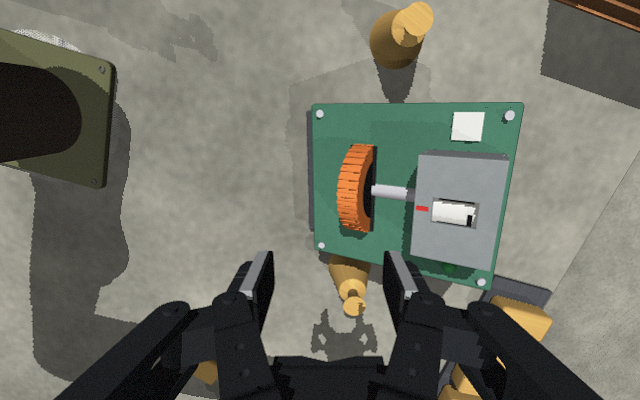

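The wrist view shows the wheel at (357,188), the window at (455,213), and the face corners at (313,104), (523,102), (491,289) and (315,252). The numeral is only partly visible, so I'll move the camera onto the window's normal.

>>> arm_command --increments "0 -1 -0.5 0; 0 -1 -0.5 0; 0 -1 -0.5 0; 0 -0.7 0 0;0 0 0 0;0 0 0 0;0 0 0 0"

```text
time_s: 3.35
tcp_pos: [0.4523, -0.0479, 0.3049]
ee_rot: [-3.108, -0.46, -0.002]
ft_force: [0.7, 0.5, 0.7]
finger_gap: 0.0553
```

Run:
```python
from h import *
from bench import robot
s=robot.read_state();print(s["tcp_pos"],s["time_s"])
c=robot.camera_params("wrist");i=robot.camera("wrist")
cv2.imwrite("pics/w1.png",i)
p=[.5463,.0623,.292]
wc=np.array([0,0,.128])-.05*U-.008*N
q=proj(wld(wc+.1215*U+.048*N,p),c)[0];print(q)
x,y=q.astype(int)
a=i[max(0,y-130):y+90,max(0,x-190):x+80]
cv2.imwrite("pics/w1c.png",cv2.resize(a,None,fx=2.6,fy=2.6,interpolation=2));print(max(0,x-190),max(0,y-130))
```

```text
[ 0.45232138 -0.04787504  0.30488153] 3.35
[528.29594153 104.86462551]
338 0
```

View pics/w1c.png

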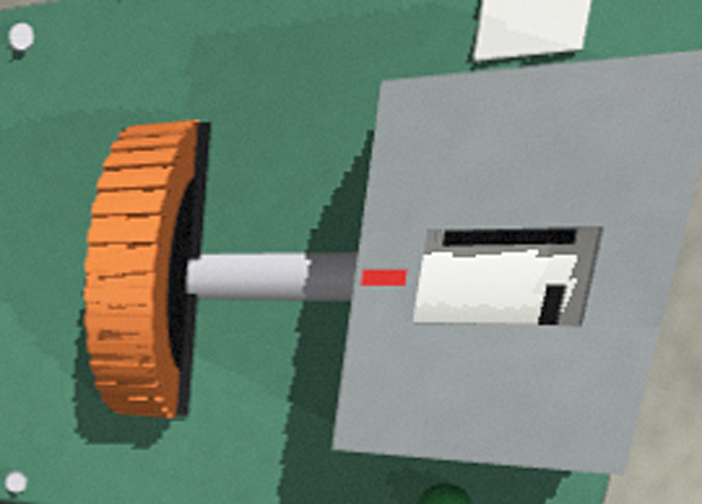

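Blank space is in the window. On the left edge is a full-height bar and on the right edge only a top stroke, which looks like 8|7, so the angle is about 7.5 steps. I'd need about -2.2 rad and will check after the first stroke. Next I'll refine the pose.

Run:
```python
from h import *
from bench import robot
ct=robot.camera_params("top"); c1=robot.camera_params("wrist")
c0=dict(c1,xyz=np.array([0.43003542,0.13735271,0.50522549]),rotation=np.array([-0.30787028,-0.04532469,0.28996886]))
own=np.array([[0,0,.128]+.125*a*U+.110*b*Y for a,b in((1,1),(1,-1),(-1,-1),(-1,1))])
pt=np.array([(55,172),(395,70),(492,428),(165,525)])/5+[250,110]
p0=np.array([(523,102),(491,289),(315,252),(313,104)],float)
wall=lambda p:wld(own,p)
for nm,f in(("w0",lambda p:(proj(wall(p),c0)-p0).ravel()),("both",lambda p:np.r_[(proj(wall(p),c0)-p0).ravel(),(proj(wall(p),ct)-pt).ravel()])):
    r=least_squares(f,[.55,.06,.29]);print(nm,r.x,r.fun.round(1))
p=r.x
th=np.linspace(-1.3,1.3,60)
for w in(.045,.05,.055):
    wc=np.array([0,0,.128])-w*U-.008*N
    ring=lambda o:proj(wld(np.array([wc+.06*(np.cos(t)*N-np.sin(t)*Y)+o*U for t in th]),p),c1)
    L=ring(-.013);H=ring(.013)
    print(w,"low flank left",L[L[:,0].argmin()].round(1),"hi flank top/bottom",H[H[:,1].argmin()].round(1),H[H[:,1].argmax()].round(1),"lo",L[L[:,1].argmin()].round(1),L[L[:,1].argmax()].round(1),
    "turret win", proj(wld(wc+.1215*U+.055*N,p),c1)[0].round(1), wld(wc,p).round(4))
```

```text
w0 [0.54389914 0.05986184 0.30745618] [ 2.2 -1.3  1.2  3.3 -0.9 -1.1 -3.6  0.4]
both [0.54419421 0.06019259 0.30518799] [ 2.8 -1.3  1.3  3.3 -0.8 -1.3 -3.1 -0.  -2.   0.5  1.5 -1.   1.9  1.1
  1.2  2.2]
0.045 low flank left [371.5 114.1] hi flank top/bottom [412.9  46.4] [405.5 160.5] lo [387.9  48.8] [383.2 158.9] turret win [532.9 105.9] [0.5099 0.0494 0.0998]
0.05 low flank left [366.7 111.4] hi flank top/bottom [408.   46.9] [401.1 160.2] lo [383.3  49.3] [379.  158.6] turret win [525.6 106. ] [0.5057 0.0481 0.0975]
0.055 low flank left [362.  111.4] hi flank top/bottom [403.1  47.4] [396.7 159.9] lo [378.7  49.7] [375.  158.3] turret win [518.4 106. ] [0.5015 0.0467 0.0951]
```

The model with w=0.045 matches the wheel rim and the window within 2 px. That puts the wheel centre at about (0.510, 0.049, 0.100) with yaw 0.305. I'll approach the -y side of the rim at θ=+0.5.

>>> arm_command --increments "0.8 1 0 0.15; 0.83 1.0 0 0; 0 0.17 -1 0; 0 0 -1 0; 0 0 -1 0;0 0 -0.17 0;0 0 0 0;0 0 0 0"

```text
time_s: 4.2
tcp_pos: [0.502, 0.0164, 0.2113]
ee_rot: [3.104, 0.478, 0.004]
ft_force: [0.6, 0.6, -0.8]
finger_gap: 0.0554
```

>>> arm_command --increments "0 0 -0.5 0; 0 0 -0.5 0; 0 0 -0.5 0; 0 0 -0.5 0;0 0 0 0;0 0 0 0"

```text
time_s: 4.8
tcp_pos: [0.5006, 0.0161, 0.1484]
ee_rot: [-3.105, -0.477, 0.002]
ft_force: [-0.2, -0.3, 0.5]
finger_gap: 0.0556
```

>>> arm_command --increments "0 0 0 0;0 0 0 0;0 0 0 0;0 0 0 0;0 0 0 0;0 0 0 0" --jaw 1 --force 25

```text
time_s: 5.4
tcp_pos: [0.5011, 0.0161, 0.1493]
ee_rot: [3.105, 0.477, 0.0]
ft_force: [-0.2, 0.1, -0.1]
finger_gap: 0.0001
```

The jaws shut on nothing, so I'll look.

Run:
```python
from h import *
from bench import robot
i=robot.camera("wrist");j=robot.camera("scene")
cv2.imwrite("pics/w2.png",np.vstack([i[60:],cv2.resize(j[150:290,260:500],(640,373),interpolation=2)[60:320]]))
```

```text
(no output)
```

View pics/w2.png

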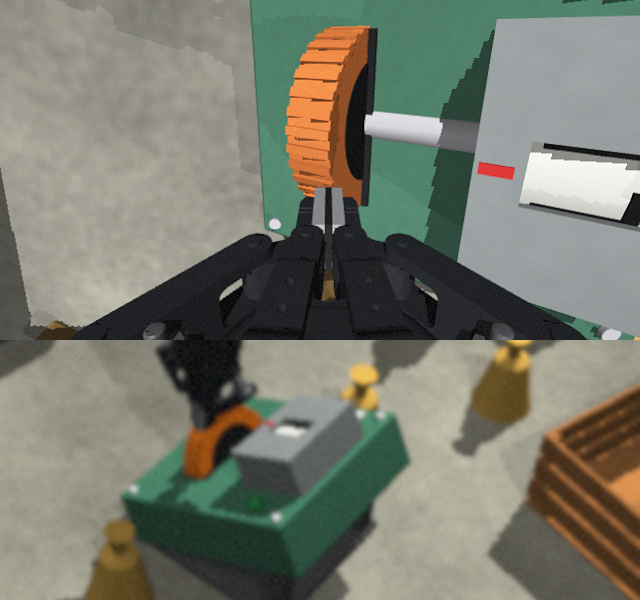

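In the wrist view the shut tips are at (328,248) in full-image pixels, at the wheel's -y end. I'll compare that with the model's projections.

```bash
cat >> h.py <<'E'
P=[.5442,.0602,.3052]; WC=np.array([0,0,.128])-.045*U-.008*N
def rim(t,o=0,r=.06): return wld(WC+r*(np.cos(t)*N-np.sin(t)*Y)+o*U,P)
E
python3 - <<'E'
from h import *
from bench import robot
s=robot.read_state();t=s["tcp_pos"];M=R.from_rotvec(s["ee_rot"]).as_matrix()
print(t,M.round(3).tolist())
for n in("wrist","scene"):
    c=robot.camera_params(n)
    print(n,"tip",proj(t+M[:,2]*.025,c).round(),"tcp",proj(t,c).round())
    for a in(-1.2,-.5,0,.5,1.2): print(a,proj(np.array([rim(a,-.013),rim(a,.013)]),c).round().tolist())
E
```

```text
[0.50102896 0.01612741 0.14924264] [[0.954, 0.3, -0.0], [0.3, -0.954, 0.0], [-0.0, -0.0, -1.0]]
wrist tip [[327. 232.]] tcp [[327. 250.]]
-1.2 [[321.0, 93.0], [362.0, 92.0]]
-0.5 [[293.0, 144.0], [337.0, 147.0]]
0 [[288.0, 199.0], [330.0, 207.0]]
0.5 [[297.0, 243.0], [336.0, 252.0]]
1.2 [[322.0, 261.0], [357.0, 270.0]]
scene tip [[336. 213.]] tcp [[336. 207.]]
-1.2 [[351.0, 199.0], [357.0, 200.0]]
-0.5 [[343.0, 196.0], [349.0, 197.0]]
0 [[336.0, 199.0], [342.0, 200.0]]
0.5 [[331.0, 206.0], [337.0, 207.0]]
1.2 [[329.0, 220.0], [335.0, 221.0]]
```

The shut pad ends appear about 16 px short of the predicted tip, so either the tips are higher than assumed or the wheel is hiding them. I'll raise the arm clear and check the tips unobstructed.

>>> arm_command --increments "0 0 1 0; 0 0 1 0; 0 0 0 0; 0 0 0 0"

```text
time_s: 5.9
tcp_pos: [0.5015, 0.0161, 0.21]
ee_rot: [3.105, 0.477, 0.003]
ft_force: [-0.0, -0.0, 0.1]
finger_gap: -0.0001
```

Run:
```python
from h import *
from bench import robot
s=robot.read_state();t=s["tcp_pos"];M=R.from_rotvec(s["ee_rot"]).as_matrix();print(t)
out=[]
for n in("wrist","scene"):
    c=robot.camera_params(n);i=robot.camera(n)
    q=proj(np.array([t+M[:,2]*.025,t]),c);print(n,q.round())
    x,y=q[0].astype(int); 
    b=(45,30) if n=="scene" else (90,60)
    a=cv2.resize(i[y-b[1]:y+b[1],x-b[0]:x+b[0]],(600,400),interpolation=2)
    out.append(a)   # predicted tip at the middle of the crop
a=np.vstack(out);cv2.imwrite("pics/t.png",cv2.resize(a,None,fx=.75,fy=.75))
```

```text
[0.50148388 0.016111   0.20999717]
wrist [[327. 232.]
 [327. 250.]]
scene [[336. 199.]
 [337. 193.]]
```

View pics/t.png

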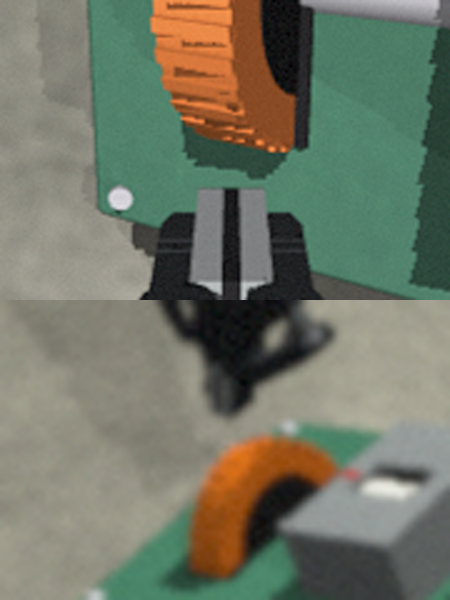

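Both views show the real tips only about 0–3 mm ahead of the reported TCP, not 25 mm, so I closed just above the rim. I'll open and go about 20 mm lower, watching the force.

>>> arm_command --increments "0 0 -0.5 0;0 0 -0.5 0;0 0 0 0;0 0 0 0;0 0 -0.5 0; 0 0 -0.5 0; 0 0 -0.3 0;0 0 0 0;0 0 0 0" --jaw -0.3

```text
time_s: 6.9
tcp_pos: [0.5009, 0.0161, 0.1398]
ee_rot: [-3.105, -0.477, 0.001]
ft_force: [0.0, 0.7, 0.1]
finger_gap: 0.0553
```

>>> arm_command --increments "0 0 -0.2 0;0 0 -0.1 0;0 0 0 0;0 0 0 0"

```text
time_s: 7.3
tcp_pos: [0.5011, 0.0161, 0.1313]
ee_rot: [3.105, 0.478, 0.0]
ft_force: [0.6, -0.2, 0.9]
finger_gap: 0.0554
```

>>> arm_command --increments "0 0 -0.1 0;0 0 -0.1 0;0 0 0 0;0 0 0 0"

```text
time_s: 7.7
tcp_pos: [0.5009, 0.0161, 0.1251]
ee_rot: [-3.105, -0.477, 0.0]
ft_force: [0.8, 0.5, 0.3]
finger_gap: 0.0553
```

>>> arm_command --increments "0 0 0.1 0;0 0 0 0;0 0 0 0;0 0 0 0;0 0 0 0;0 0 0 0" --jaw 1 --force 25

```text
time_s: 8.3
tcp_pos: [0.5015, 0.0135, 0.1322]
ee_rot: [3.099, 0.478, -0.001]
ft_force: [-8.9, -8.5, 17.6]
finger_gap: 0.0109
```

It looks wedged on the rim edge with a gap of 11 mm. I'll take a look.

Run:
```python
from h import *
from bench import robot
i=robot.camera("wrist");j=robot.camera("scene")
cv2.imwrite("pics/t2.png",np.vstack([cv2.resize(i[120:290,230:530],(600,340),interpolation=2),cv2.resize(j[175:240,290:410],(480,260),interpolation=2).copy() if 0 else cv2.resize(j[175:230,290:410],(600,275),interpolation=2)])[:600])
```

```text
(no output)
```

View pics/t2.png

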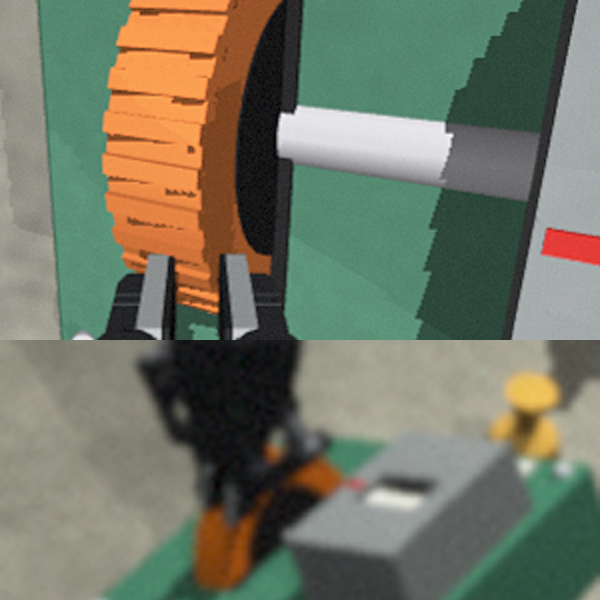

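Run:
```python
from h import *
from bench import robot
s=robot.read_state();t=s["tcp_pos"];M=R.from_rotvec(s["ee_rot"]).as_matrix();c=robot.camera_params("wrist")
print(s["tcp_pos"],s["ft_force"],s["finger_gap"],s["time_s"])
for d in(-.02,-.01,0,.01,.02):
  print(d,[proj(t+M@[0,y,d],c)[0].round(1).tolist() for y in(-.011,0,.011)], proj(t+M@[0.01,-.011,d],c)[0].round(1))
t1=np.array([.5015,.0161,.21]);cs=robot.camera_params("scene")
print([proj(t1-[0,0,d],cs)[0].round(1).tolist() for d in(-.02,-.01,0,.01,.02)])
# camera position in tool frame
print(M.T@(c["xyz"]-t))
```

```text
[0.50155331 0.01356104 0.13226547] [-9.62003493 -8.93474723 17.82508103] 0.011344855536544912 8.4
-0.02 [[326.7, 248.2], [326.7, 268.0], [326.7, 287.1]] [347.  248.2]
-0.01 [[326.7, 239.6], [326.8, 258.5], [326.8, 276.6]] [345.9 239.6]
0 [[326.8, 232.1], [326.8, 250.1], [326.9, 267.4]] [344.9 232. ]
0.01 [[326.9, 225.3], [326.9, 242.5], [326.9, 259.0]] [344.  225.3]
0.02 [[326.9, 219.2], [327.0, 235.6], [327.0, 251.5]] [343.2 219.2]
[[336.9, 188.2], [336.7, 190.7], [336.6, 193.1], [336.5, 195.5], [336.4, 197.8]]
[ 0.00069336 -0.07781977 -0.15603362]
```

The wrist corner, the scene tip and the contact height agree that the fingertips sit about 15 mm *behind* the reported TCP. I'll open and go down to TCP z≈0.110, with force checks.

>>> arm_command --increments "0 0 0.4 0;0 0 0 0;0 0 0 0;0 0 -0.4 0;0 0 -0.2 0;0 0 0 0;0 0 0 0" --jaw -0.3

```text
time_s: 9.1
tcp_pos: [0.5004, 0.0162, 0.1212]
ee_rot: [-3.105, -0.477, 0.003]
ft_force: [-1.0, 0.3, 0.6]
finger_gap: 0.0559
```

>>> arm_command --increments "0 0 -0.1 0;0 0 -0.1 0;0 0 0 0;0 0 0 0"

```text
time_s: 9.5
tcp_pos: [0.501, 0.0161, 0.1162]
ee_rot: [-3.105, -0.477, 0.0]
ft_force: [0.4, -0.4, -0.3]
finger_gap: 0.0552
```

>>> arm_command --increments "0 0 -0.1 0;0 0 -0.1 0;0 0 0 0;0 0 0 0"

```text
time_s: 9.9
tcp_pos: [0.5006, 0.0161, 0.1098]
ee_rot: [-3.105, -0.477, 0.002]
ft_force: [-1.6, -0.9, -0.5]
finger_gap: 0.0554
```

>>> arm_command --increments "0 0 0 0;0 0 0 0;0 0 0 0;0 0 0 0;0 0 0 0" --jaw 1 --force 25

```text
time_s: 10.4
tcp_pos: [0.4995, 0.0154, 0.1105]
ee_rot: [3.104, 0.479, -0.007]
ft_force: [-7.8, -3.8, 6.1]
finger_gap: 0.0357
```

Firm grip, gap 36 mm. First stroke: arc from θ=+0.5 to -0.5.

>>> arm_command --increments "-0.085 0.155 0.065 0;-0.085 0.155 0.065 0;-0.075 0.17 0.035 0;-0.075 0.17 0.035 0;-0.055 0.18 0 0;-0.055 0.18 0 0;-0.04 0.185 -0.035 0;-0.04 0.185 -0.035 0;-0.02 0.175 -0.065 0;-0.02 0.175 -0.065 0;0 0 0 0;0 0 0 0"

```text
time_s: 11.6
tcp_pos: [0.4822, 0.0668, 0.1141]
ee_rot: [3.103, 0.476, -0.013]
ft_force: [-22.6, -5.2, 27.9]
finger_gap: 0.0345
```

Run:
```python
from h import *
from bench import robot
i=robot.camera("wrist");c=robot.camera_params("wrist")
q=proj(wld(WC+.1215*U+.055*N,P),c)[0];print(q)
cv2.imwrite("pics/s1.png",cv2.resize(i[:300,230:],None,fx=1.6,fy=1.6,interpolation=2))
```

```text
[659.28187423 459.0358786 ]
```

View pics/s1.png

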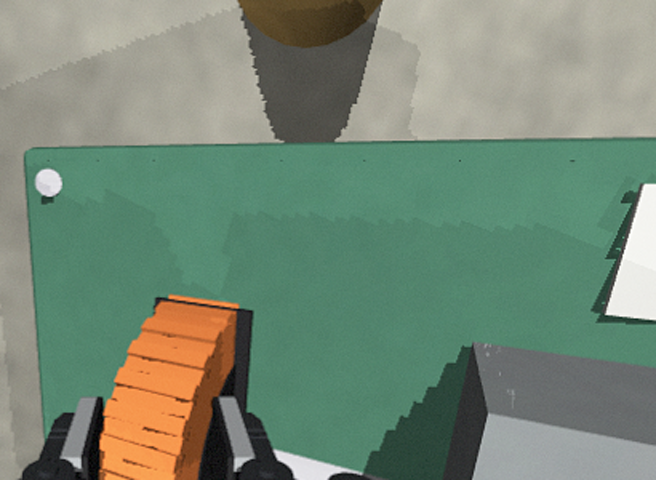

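The wheel is still between the pads, though the force rose to (-23,-5,28) N. I'll release, lift, and check the window from the earlier viewing pose.

>>> arm_command --increments "0 0 0 0;0 0 0 0;0 0 0 0;0 0 0 0;0 0 0.5 0;0 0 1 0;0 0 1 0;0 0 1 0;-0.3 -1 1 0;-0.3 -1 1 0;-0.3 -1 1 0;-0.1 -0.8 0 0;0 0 0 0;0 0 0 0;0 0 0 0" --jaw -0.3

```text
time_s: 13.15
tcp_pos: [0.4544, -0.0453, 0.3048]
ee_rot: [-3.104, -0.478, 0.001]
ft_force: [1.5, -0.2, 0.1]
finger_gap: 0.0557
```

```bash
cat > look.py <<'E'
import sys
from h import *
from bench import robot
s=robot.read_state();print(s["tcp_pos"],s["time_s"],s["ft_force"],s["finger_gap"])
c=robot.camera_params("wrist");i=robot.camera("wrist")
o=WC+.1215*U+.055*N   # window rectified in turret top plane: 1 mm = 8 px, left = +Y, up = uphill
h=.04
src=proj(wld(np.array([o+h*U+h*Y,o+h*U-h*Y,o-h*U-h*Y,o-h*U+h*Y]),P),c).astype(np.float32)
H=cv2.getPerspectiveTransform(src,np.float32([[0,0],[480,0],[480,480],[0,480]]))
a=cv2.warpPerspective(i,H,(480,480),flags=cv2.INTER_CUBIC)
cv2.imwrite(f"pics/{sys.argv[1]}.png",a)
g=cv2.cvtColor(a,cv2.COLOR_BGR2GRAY)[60:420:14,120:360:7]
print("\n".join("".join("#" if v<60 else "." if v>165 else "-" for v in r) for r in g))
E
python3 look.py d1
```

```text
[ 0.45436801 -0.04527169  0.30476386] 13.15 [ 1.46949627 -0.18307491  0.10111531] 0.055677717619280004
-----------------------------------
-----------------------------------
-----------------------------------
-----------------------------------
------------------------------.----
------------------------------.----
------------....-........----------
----------###############-....-----
----------###############-....-----
----------####-........-......-----
----------####-...............-----
----------####-...............-----
----------####-...............-----
----------###############....------
----------###############.....-----
----------####.......####.....-----
----------####.......####.....-----
----------####-......####.....-----
----------####-......####.....-----
----------####-#---#-####.....-----
----------###############-....-----
-----------.-.--..--.----.-...-----
-----------...................-----
-----------..................------
-----------------------------------
-----------------------------------
```

The window now shows a 6, almost centred, so my 8|7 reading and the direction were right. I'll compute the exact offset on the drum plane.

```bash
cat > off.py <<'E'
import sys
from h import *
from bench import robot
c=robot.camera_params("wrist")
def rect(i,n,h=.03):
    o=WC+.1215*U+n*N
    src=proj(wld(np.array([o+h*U+h*Y,o+h*U-h*Y,o-h*U-h*Y,o-h*U+h*Y]),P),c).astype(np.float32)
    return cv2.warpPerspective(i,cv2.getPerspectiveTransform(src,np.float32([[0,0],[600,0],[600,600],[0,600]])),(600,600))
i=robot.camera("wrist")
g=cv2.cvtColor(rect(i,.048),cv2.COLOR_BGR2GRAY)
x=np.where(g[180:420,130:470].min(0)<60)[0]+130; print("digit dark mm right of model centre",(x.min()-300)/10,(x.max()-300)/10)
h=cv2.cvtColor(rect(i,.055),cv2.COLOR_BGR2GRAY)
for r in(200,300,400): print(r,h[r,100:500:10].tolist())
a=rect(i,.055);cv2.imwrite(f"pics/{sys.argv[1]}.png",a)
E
python3 off.py r1
```

```text
digit dark mm right of model centre -8.9 9.1
200 [155, 156, 157, 155, 155, 157, 135, 119, 117, 117, 121, 92, 20, 22, 38, 37, 69, 243, 202, 206, 212, 235, 199, 195, 224, 184, 181, 191, 218, 128, 199, 211, 207, 206, 173, 157, 162, 162, 163, 162]
300 [158, 157, 156, 155, 154, 157, 126, 130, 132, 136, 136, 88, 33, 30, 34, 31, 32, 33, 43, 45, 44, 39, 36, 43, 45, 34, 27, 39, 42, 133, 230, 215, 209, 206, 182, 153, 159, 158, 159, 158]
400 [154, 156, 155, 156, 156, 159, 129, 129, 132, 133, 141, 80, 16, 24, 38, 32, 79, 251, 242, 242, 240, 240, 240, 237, 135, 26, 33, 31, 40, 167, 217, 213, 207, 204, 146, 159, 161, 160, 159, 160]
```

View pics/r1.png

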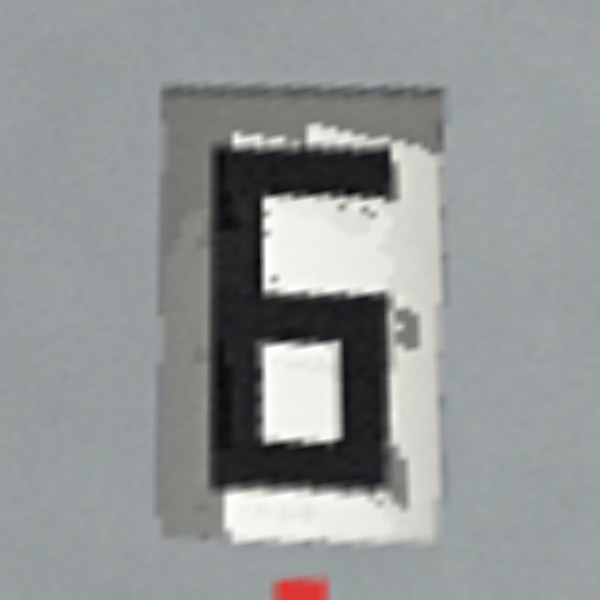

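The 6 is centred to within about 0.5 mm (18 mm wide, -8.9 to +9.1). I still need exactly -2 steps, -1.257 rad, and will do it as two strokes of -0.628 from θ=+0.32.

>>> arm_command --increments "0.6 1 0 0;0.73 1 0 0;0 0.31 -1 0;0 0 -1 0;0 0 -1 0;0 0 -1 0;0 0 -1 0;0 0 -0.7 0;0 0 -0.4 0;0 0 -0.2 0;0 0 0 0;0 0 0 0"

```text
time_s: 14.45
tcp_pos: [0.4953, 0.0234, 0.1174]
ee_rot: [3.105, 0.478, 0.003]
ft_force: [-0.3, 0.1, 0.7]
finger_gap: 0.0556
```

>>> arm_command --increments "0 0 0 0;0 0 0 0;0 0 0 0;0 0 0 0;0 0 0 0" --jaw 1

```text
time_s: 14.95
tcp_pos: [0.4945, 0.0229, 0.118]
ee_rot: [3.104, 0.478, -0.0]
ft_force: [-4.9, -1.0, 6.0]
finger_gap: 0.0333
```

>>> arm_command --increments "-0.08 0.176 0.047 0;-0.073 0.183 0.029 0;-0.065 0.188 0.01 0;-0.055 0.191 -0.008 0;-0.046 0.193 -0.027 0;-0.035 0.191 -0.045 0;0 0 0 0;0 0 0 0"

```text
time_s: 15.75
tcp_pos: [0.4837, 0.0546, 0.1206]
ee_rot: [3.1, 0.476, -0.004]
ft_force: [-14.1, -9.5, 19.4]
finger_gap: 0.0327
```

>>> arm_command --increments "0 0 0 0;0 0 0 0;0 0 0 0;0 0 0 0;0 0 0.5 0;0 0 1 0;0 0 1 0;0.35 -1 0 0;0 -0.12 0 0;0 0 -1 0;0 0 -1 0;0 0 -0.5 0;0 0 0 0;0 0 0 0" --jaw -0.3

```text
time_s: 17.15
tcp_pos: [0.4946, 0.0236, 0.1171]
ee_rot: [-3.105, -0.478, -0.0]
ft_force: [0.1, -0.2, 0.5]
finger_gap: 0.0558
```

>>> arm_command --increments "0 0 0 0;0 0 0 0;0 0 0 0;0 0 0 0;0 0 0 0" --jaw 1

```text
time_s: 17.65
tcp_pos: [0.4943, 0.023, 0.1185]
ee_rot: [3.104, 0.479, -0.001]
ft_force: [-5.6, -1.4, 4.9]
finger_gap: 0.0333
```

>>> arm_command --increments "-0.08 0.176 0.047 0;-0.073 0.183 0.029 0;-0.065 0.188 0.01 0;-0.055 0.191 -0.008 0;-0.046 0.193 -0.027 0;-0.035 0.191 -0.045 0;0 0 0 0;0 0 0 0"

```text
time_s: 18.45
tcp_pos: [0.4834, 0.055, 0.1211]
ee_rot: [3.1, 0.476, -0.004]
ft_force: [-14.5, -8.1, 19.4]
finger_gap: 0.0326
```

>>> arm_command --increments "0 0 0 0;0 0 0 0;0 0 0 0;0 0 0 0;0 0 0.5 0;0 0 1 0;0 0 1 0;0 0 1 0;-0.3 -1 1 0;-0.3 -1 1 0;-0.3 -1 1 0;-0.1 -0.4 0 0;0 0 0 0;0 0 0 0;0 0 0 0" --jaw -0.3

```text
time_s: 19.95
tcp_pos: [0.4533, -0.0441, 0.31]
ee_rot: [-3.104, -0.479, 0.004]
ft_force: [-0.0, -0.1, 0.5]
finger_gap: 0.0556
```

```bash
python3 off.py r2; python3 look.py d2
```

```text
digit dark mm right of model centre -3.3 14.4
200 [155, 156, 157, 156, 155, 157, 130, 117, 119, 119, 119, 120, 121, 120, 168, 244, 243, 49, 34, 32, 30, 78, 216, 230, 225, 224, 232, 223, 223, 111, 20, 29, 32, 27, 58, 167, 163, 161, 163, 162]
300 [156, 155, 155, 156, 154, 156, 151, 130, 132, 135, 134, 134, 128, 254, 247, 246, 254, 23, 31, 29, 30, 28, 41, 32, 14, 22, 41, 37, 25, 24, 29, 34, 28, 30, 87, 158, 158, 159, 157, 157]
400 [158, 157, 158, 154, 157, 156, 128, 131, 132, 134, 136, 135, 135, 137, 185, 248, 242, 242, 242, 241, 240, 240, 238, 238, 236, 233, 233, 232, 229, 113, 23, 25, 26, 32, 86, 164, 159, 159, 159, 160]
[ 0.45334096 -0.04405595  0.31006336] 20.0 [0.11445632 0.3170818  0.11615765] 0.05565153726494869
-----------------------------------
-----------------------------------
-----------------------------------
-----------------------------------
-----------------------------------
-----------------------------------
------------....-........----------
------------...####......-####.----
------------...###-......-####.----
------------...###-......-####.----
-----------....###-......-###-.----
-----------...-###-......-###-.----
-----------...-###-......-###------
------------..-##############------
------------..-##############-.----
------------.............-###------
------------.............-###-.----
------------.............-###-.----
------------.............-###-.----
------------.............####-.----
-----------..............####------
-----------..............----------
-----------...................-----
-----------...................-----
-----------------------------------
-----------------------------------
```

View pics/r2.png

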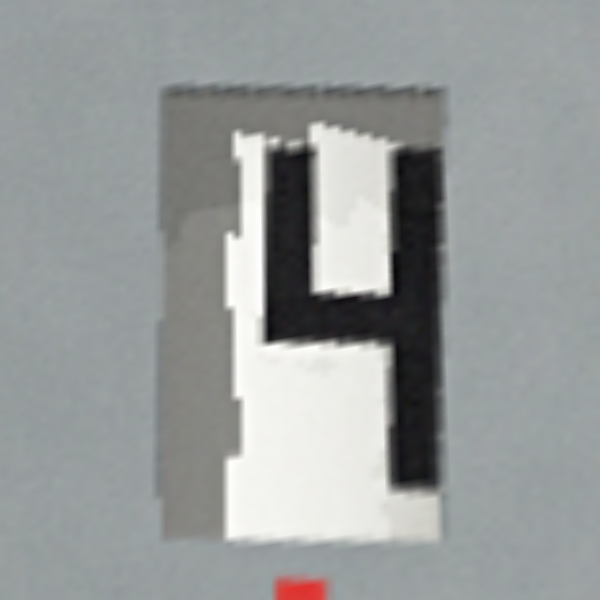

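It shows a 4, sitting 5.6 mm right of centre. That is already in tolerance but not square, so I'll add a small nudge of about -0.12 rad near the top of the wheel, allowing for slip.

>>> arm_command --increments "0.6 1 0 0;0.6 1 0 0;0 0.67 -1 0;0 0 -1 0;0 0 -1 0;0 0 -1 0;0 0 -1 0;0 0 -0.75 0;0 0 -0.4 0;0 0 -0.2 0;0 0 0 0;0 0 0 0"

```text
time_s: 21.25
tcp_pos: [0.4906, 0.0352, 0.1223]
ee_rot: [3.105, 0.478, 0.003]
ft_force: [-0.5, 0.4, 0.8]
finger_gap: 0.0551
```

>>> arm_command --increments "0 0 0 0;0 0 0 0;0 0 0 0;0 0 0 0;0 0 0 0" --jaw 1

```text
time_s: 21.75
tcp_pos: [0.4891, 0.0346, 0.1227]
ee_rot: [3.104, 0.478, -0.003]
ft_force: [-6.4, -0.9, 6.4]
finger_gap: 0.0321
```

>>> arm_command --increments "-0.043 0.135 0 0;-0.043 0.135 0 0;0 0 0 0;0 0 0 0;0 0 0 0"

```text
time_s: 22.25
tcp_pos: [0.487, 0.0406, 0.1234]
ee_rot: [3.099, 0.476, -0.003]
ft_force: [-8.1, -9.1, 9.2]
finger_gap: 0.0315
```

>>> arm_command --increments "0 0 0 0;0 0 0 0;0 0 0 0;0 0 0 0;0 0 0.5 0;0 0 1 0;0 0 1 0;0 0 1 0;-0.3 -1 1 0;-0.3 -1 1 0;-0.3 -1 1 0;-0.1 0 0 0;0 0 0 0;0 0 0 0;0 0 0 0" --jaw -0.3

```text
time_s: 23.75
tcp_pos: [0.4567, -0.0459, 0.3146]
ee_rot: [-3.104, -0.479, 0.004]
ft_force: [-0.6, -0.1, -0.1]
finger_gap: 0.0554
```

```bash
python3 off.py r3; python3 look.py d3
```

```text
digit dark mm right of model centre -8.7 9.0
200 [156, 156, 156, 156, 157, 154, 143, 117, 116, 121, 126, 103, 23, 14, 41, 37, 89, 228, 234, 232, 231, 228, 227, 233, 127, 24, 30, 33, 28, 124, 221, 211, 207, 203, 174, 156, 161, 160, 161, 160]
300 [155, 155, 155, 155, 157, 156, 135, 129, 132, 135, 137, 105, 33, 31, 33, 34, 26, 24, 23, 33, 22, 21, 26, 41, 32, 33, 35, 33, 39, 143, 187, 166, 211, 204, 156, 159, 160, 158, 158, 159]
400 [156, 157, 155, 156, 156, 157, 144, 129, 132, 134, 136, 134, 135, 131, 242, 246, 243, 242, 242, 240, 239, 239, 239, 240, 146, 22, 37, 31, 45, 142, 221, 210, 206, 204, 177, 150, 161, 158, 161, 161]
[ 0.45675624 -0.0459373   0.31460249] 23.8 [-0.80412978  0.1800207   0.08612882] 0.05504484634746382
-----------------------------------
-----------------------------------
-----------------------------------
-----------------------------------
-----------------------------------
-----------------------------------
------------.............----------
----------####-......####-....-----
----------####-......####-....-----
----------####-......####-....-----
----------####-......####-....-----
----------####.......####.....-----
----------####.......####-....-----
----------###############.-...-----
----------###############.--..-----
------------.........####.....-----
------------.........####.....-----
------------.........####.....-----
-------------........####.....-----
-------------........####-....-----
-----------..........####.....-----
-----------...................-----
-----------..................------
-----------...................-----
-----------------------------------
-----------------------------------
```

The 4 is centred (-8.7 to +9.0 mm), and the arm is clear and still.

```bash
python3 -c "
from bench import robot
robot.finish_job()"
```

```text
the job is handed in; nothing more can be done
```

The numeral 4 now stands in the middle of the window, the wheel is released, and the job is handed in at about 24 s of the 62 s allowed.

I pinched the thumbwheel by its flanks and rolled it from about 7.5 to 6, then to 4 in two strokes, with one small final nudge.

**Last checks:**
- **Numeral:** in the final wrist picture it spans -8.7 to +9.0 mm about the window's centre, so it is off by about 0.2 mm against the 8 mm allowed.
- **Arm:** the gripper was open and about 0.19 m above the wheel, with the wrist force near zero.
- **Not checked:** I did not measure the bells, bottle, brush and ingot again. The arm never worked close to them.

**What disagreed or failed:**
- **Fingertips:** they seemed to sit about 15 mm behind the reported TCP, not 25 mm ahead of it as `robot.tip_reach` says. Because of that my first two closings missed or slipped on the rim, with forces up to about 20 N. I then worked lower.
- **Slip:** the two strokes from 6 to 4 lost about 9% of the turn, which left the 4 about 5.6 mm off until the nudge.
- **Forces:** during the first full stroke the wrist force reached about 36 N, well below the 120 N limit.

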